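# Fit a rewind core and hold the dancer arm at its threading setting

### The arm

A 6-joint arm with a two-finger parallel gripper is mounted at the origin on the work surface. World frame = base frame: x ahead of the robot, y to its left, z up, the work surface at z = 0. Lengths are in m, angles in rad, forces in N, time in s.
With the tool pointing down it reaches from about 0.275 to 0.75 m from the base axis. Payload 10.2 kg.
Tool frame: the origin (TCP) lies midway between the tips of the shut fingers; the grasp point (between the pads) lies 19 mm behind it; z points along the fingers, y is the line along which they close (so a half turn about z gives the same grasp; the last joint's range is limited). The gripper opens to 85 mm and grips with 20 to 120 N. Pads are 22 mm wide; open, the fingers measure 114 mm over their backs; the gripper's body (76 mm by 85 mm) begins 54 mm behind the grasp point. The pads swing forward as they close: fully open they stand 13 mm farther back than shut.
Start: joints at [1.042, 0.313, 1.498, -0, 1.331, -0.223], TCP at [0.158, 0.501, 0.231] pointing down, gripper open.
Joint ranges: [-2.94, 2.94], [-0.97, 2.17], [0.19, 2.56], [-1.23, 4.37], [0.02, 3.11], [-2.88, 2.88]. Speed limits (rad/s): [2.39, 2.39, 3.01, 3.14, 3.14, 3.14].

### API

Orientations are given as a unit quaternion [w, x, y, z].
In Python, from bench import manip gives the robot as it stands. Calls block until the motion is done:
- manip.move_to(position, orientation): joint-space move of the TCP to a pose.
- manip.servo_line(position, ori=None, speed=0.15, stop_force=None): straight line of the TCP; ori=None keeps the orientation; speed is the mean speed in m/s. With stop_force (N) it stops when the force on the tool has changed by that much, and returns True; else False.
- manip.movej(angles): joint-space move.
- manip.move_gripper(opening, effort=None): finger opening in m; effort is the grip in N (None keeps the last); returns when the fingers have stopped.
- manip.hold(seconds).
- manip.solve_ik(position, orientation): joint angles nearest the present ones, or None.
- manip.sense(): the state.
- manip.snapshot(name): name is "side" or "top"; returns a dict with "img" (420x560x3 uint8, red, green, blue), "fx", "fy", "cx", "cy" (pixels), "R" (3x3) and "t" (3): a world point X has camera coordinates R X + t. Camera axes: x right, y down, z forward; pixel columns grow to the right and rows downward; lengths in m; the calibration is good to about 2 mm. A picture is of the moment at which its call begins. There is no depth.
A pose or a line that the arm cannot do raises manip.Unreachable and nothing moves.
- manip.sign_off(): hands the job in; it is judged then, once.
The state is a dict: "clock": time; "joint_positions": joint angles; "qvel": joint speeds; "tau": joint torques, N m; "position": TCP position; "eef_rot": TCP orientation; "ft_force": force on the tool from outside, world axes, zero at the start; "torque": the same for the moment, N m; "gripper_width": finger opening in m; "grasp_force": force on a finger pad.
Only numpy, scipy, OpenCV 4.12 (cv2) and the standard library are available. Lean on these libraries where they do the work, as an engineer would, in place of code of your own. Each camera call takes 0.05 s, during which the arm holds its last target. There are 200 camera calls.

### The job

Get the rewind table ready for threading: slip the empty narrow cardboard core over the bare rewind spindle until it sits down on the spindle's disc, then swing the spring-loaded dancer arm round against its spring until its pointer stands over the middle of the setting tab, and keep it there. Finish while still holding the dancer arm at the tab (it springs back if let go), and leave the wide core, the tape roll and the wrench as they are.

Things in the scene. Friction and masses are not known exactly. Their poses are not given: they have to be found in the camera images.
- core: the empty narrow cardboard core, a tube 54 mm outside, 40 mm bore, 50 mm high, about 40 g, standing upright on the steel table. Origin: centre of its lower end; z along the tube, up. It stands to the left of the dancer unit, either nearer it or farther from it than the spindle.
- rewind_spindle: the bare rewind spindle, fixed to the table: a housing and an aluminium support disc 130 mm in diameter whose top is 24 mm above the table, and on it a steel mandrel 36 mm in diameter and 65 mm tall (top 89 mm above the table), tapering over its last 12 mm to 22 mm. Origin: centre of its underside on the table; z up.
- spindle_seat (a point): point on the spindle's axis at the level of the disc's top face (24 mm above the table), where the centre of the core's lower end belongs.
- dancer_unit: the dancer unit, fixed: grey plate 290 x 270 x 8 mm, pivot with torsion spring, curved aluminium quadrant rail (205 mm from the pivot, top 20 mm above the table), two rubber-sleeved stop posts 51 mm high, 100 mm from the pivot, at the ends of the swing. Origin: on the pivot axis at table level, z up; the resting arm points along the unit's own (-0.866, 0.5).
- dancer_arm: the dancer arm: aluminium bar 28 mm wide, 39 to 51 mm above the table. Origin: on the upright pivot axis at table level; x axis along the arm. It rests on a stop and swings counter-clockwise seen from above, up to 1.15 rad. A damped spring (0.6 Nm at rest plus 1.0 Nm per rad) pushes it back: 4 N at the roller at the start, 7 to 9 N at the tab.
- roller_mid (a point): middle of the dancer's upright black rubber roller, on its axis, 155 mm from the pivot and 84 mm above the table. The roller is 40 mm in diameter, from 53 to 115 mm above the table, turns freely on its own axle and has a small end washer up to 123 mm. It may be pushed sideways or pinched from above.
- pointer_tip (a point): tip of the pointer at the end of the dancer arm, 204 mm from the pivot, 45 mm above the table. Carried by the arm.
- setting_tab: the setting tab: a dark steel clamp with a black thumb screw, fixed on the quadrant rail, 24 mm wide along the rail, 22 mm across it, top 32 mm above the table (the pointer passes 11 mm over it). Origin: on the pivot axis at table level; x axis from the pivot to the tab. It is 0.45 to 0.85 rad round from the arm's rest and does not move.
- tab_mid (a point): middle of the setting tab's top face, 204 mm from the pivot, 32 mm above the table: where the pointer tip must stand, seen from above.
- wide_core: bystander: a wide low cardboard core, 94 mm outside, 78 mm bore, 34 mm high. Origin: centre of its underside. Not to be moved.
- tape_roll: bystander: a roll of red tape about 100 mm across and 48 mm high. Origin: centre of its underside. Not to be moved.
- wrench: bystander: a steel wrench 150 mm long lying flat, along its own x axis. Origin: its middle, on the table. Not to be moved.

How it is judged:
By the outcome, as a careful person would: the job done as asked, in the order asked, and still so for the second after the job is handed in, while the arm keeps its last pose, push and grip.
It also fails if it takes over 50 s, if anything falls off the work surface, if the arm or the gripper's body presses on something with over 40 N, if the wrist force passes 120 N, or if a joint passes its speed limit or range.

## Working session

There is one attempt and no reset: what is moved stays moved. The work goes in short steps, each a Python script; the robot and the scene stay as the last script left them, time stands still between calls to the robot, and variables do not carry over. Pictures are saved under pics/ and viewed, at most 10 in all, crops included, and the job is handed in when it is done.

```bash
mkdir -p pics; ls
python3 - <<'E'
from bench import manip
import cv2,pickle
for n in("top","side"):
    s=manip.snapshot(n);cv2.imwrite(f"pics/{n}0.png",s["img"][:,:,::-1]);pickle.dump(s,open(f"{n}0.pkl","wb"))
    print(n,s["fx"],s["cx"],s["cy"],(-s["R"].T@s["t"]).round(3),s["R"].round(2).tolist())
s=manip.sense();print(s["clock"],s["eef_rot"],s["position"],s["gripper_width"])
E
```

```text
bench.py
pics
top 475.4654050833916 277.4110888672734 212.0372893714151 [ 0.516 -0.081  1.35 ] [[-0.0, -1.0, -0.02], [-1.0, 0.0, -0.04], [0.04, 0.02, -1.0]]
side 419.45823853970563 277.1614178050251 205.16869937289846 [-0.018 -0.657  0.786] [[0.7, -0.71, 0.0], [-0.46, -0.46, -0.76], [0.55, 0.54, -0.65]]
0.1 [-2.07698525e-04  1.52293689e-01  9.88335127e-01 -5.15523635e-04] [0.15793579 0.50045103 0.23081629] 0.08532399815373286
```

View pics/top0.png

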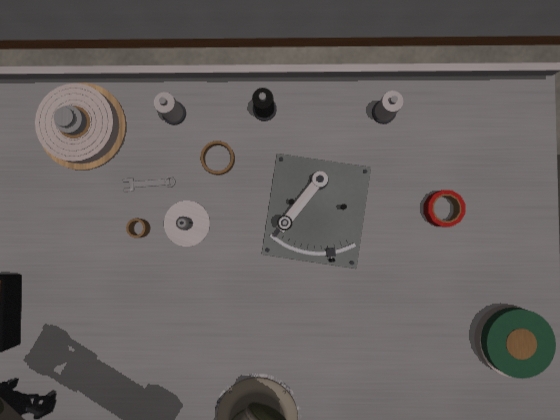

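View pics/side0.png

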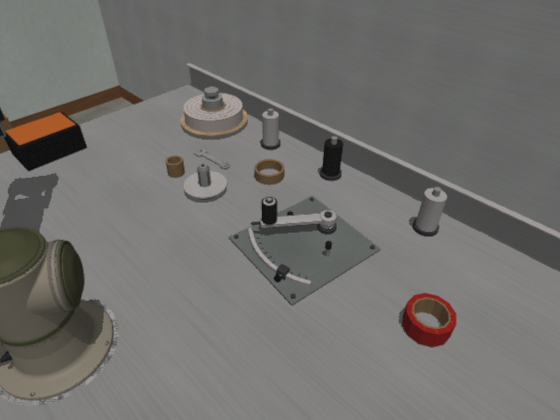

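The top view shows the core at (138,228), spindle at (186,223), pivot at (320,179), roller at (285,223) and tab at (331,254). The wide core is at (217,157), the wrench at (149,183) and the tape at (446,208). Next I'll enlarge the key areas.

Run:
```python
import cv2,numpy as np
a=cv2.imread("pics/top0.png");b=cv2.imread("pics/side0.png")
f=lambda i,x,y,w,h,k:cv2.resize(i[y:y+h,x:x+w],None,fx=k,fy=k,interpolation=cv2.INTER_CUBIC)
c=np.hstack([f(a,255,145,130,130,3),f(a,115,190,100,130,3)[:390]]);cv2.imwrite("pics/c0.png",c)
c=f(b,220,180,170,140,4);cv2.imwrite("pics/c1.png",c)
```

```text
(no output)
```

View pics/c0.png

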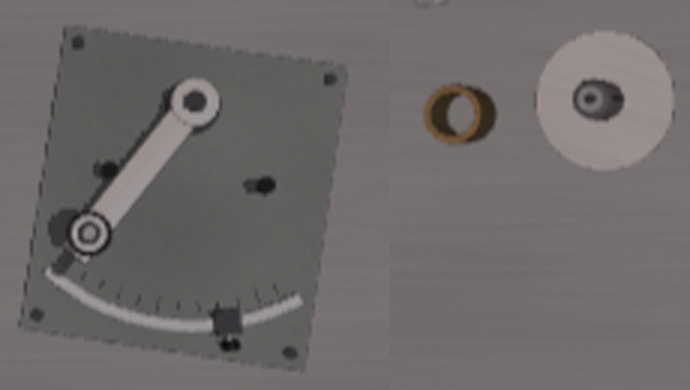

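View pics/c1.png

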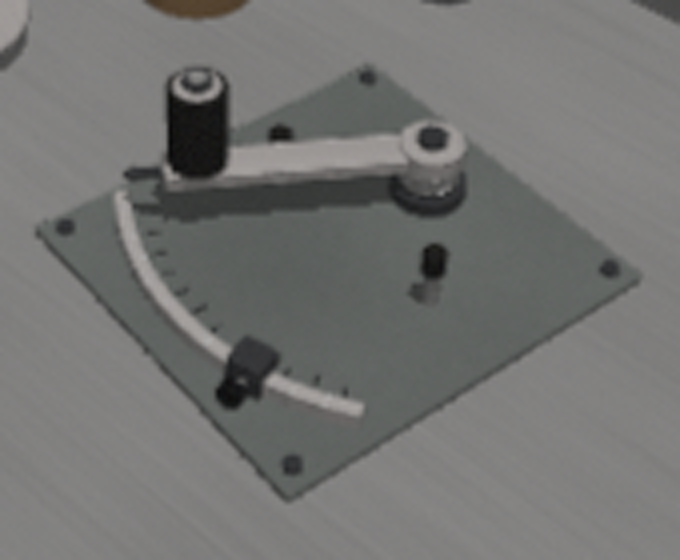

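The crops show the arm resting at the lower left, the pivot cap screw at top px (319.8,178.5), washer at (284.5,222.5) and tab top at about (330.8,251.5). In the side view the pivot is at about (327.8,214.3), the washer at (269.3,199.3) and the tab top at about (283.5,268).

```bash
cat > h.py <<'E'
import numpy as np,cv2,pickle
from scipy.optimize import least_squares
def ray(s,u,v):
    d=s["R"].T@np.array([(u-s["cx"])/s["fx"],(v-s["cy"])/s["fy"],1]);return -s["R"].T@s["t"],d
def onz(s,u,v,z):
    o,d=ray(s,u,v);return (o+d*(z-o[2])/d[2])[:2]
def tri(s1,p1,s2,p2):
    (o,d),(q,e)=ray(s1,*p1),ray(s2,*p2)
    k=np.linalg.lstsq(np.c_[d,-e],q-o,rcond=None)[0];a,b=o+k[0]*d,q+k[1]*e
    return ((a+b)/2).round(4),round(np.linalg.norm(a-b),4)
def proj(s,X):
    c=s["R"]@np.array(X)+s["t"];return s["fx"]*c[0]/c[2]+s["cx"],s["fy"]*c[1]/c[2]+s["cy"]
def circ(P,R=None):
    f=lambda p:np.hypot(*(P-p[:2]).T)-(R or p[2])
    return least_squares(f,[*P.mean(0),.1][:2 if R else 3],loss="soft_l1",f_scale=.001).x
def core_mask(s,box):
    x,y,w,h=box;i=s["img"].astype(int);m=np.zeros(i.shape[:2],np.uint8)
    m[y:y+h,x:x+w]=((i[...,0]-i[...,2]>22))[y:y+h,x:x+w]*255;return m
def outer(m):
    c=max(cv2.findContours(m,cv2.RETR_EXTERNAL,cv2.CHAIN_APPROX_NONE)[0],key=cv2.contourArea);return c[:,0].astype(float)
def gray(s):return cv2.cvtColor(s["img"],cv2.COLOR_RGB2GRAY)
E
python3 - <<'E'
from h import *
T,S=[pickle.load(open(n+"0.pkl","rb")) for n in("top","side")]
g=gray(T);hsv=cv2.cvtColor(T["img"],cv2.COLOR_RGB2HSV)
# pixels
print("core px",T["img"][228,129:152].tolist())
m=core_mask(T,(115,205,40,45));C=outer(m);print("core box",C.min(0),C.max(0),cv2.minEnclosingCircle(C.astype(np.float32)))
print("disc bg/on",g[223,155],g[223,170])
m=np.zeros_like(g);m[195:255,155:215]=(g>130)[195:255,155:215]*255;D=outer(m)
print("disc",circ(np.array([onz(T,*p,.024) for p in D])))
m=np.zeros_like(g);m[225:262,268:360]=(g>130)[225:262,268:360]
v,u=np.nonzero(m);P=np.array([onz(T,*p,.02) for p in zip(u,v)]);print("rail",len(P),circ(P),circ(P,.205))
print("piv",tri(T,(319.8,178.5),S,(327.8,214.3)),"wash",tri(T,(284.5,222.5),S,(269.3,199.3)),onz(T,284.5,222.5,.123))
m=np.zeros_like(g);m[240:265,320:345]=(g<75)[240:265,320:345]*255;C2=outer(m);print("tabbox",C2.min(0),C2.max(0));print(m[244:264,324:340]//255)
print("tab",onz(T,330.8,251.5,.032),tri(T,(330.8,251.5),S,(283.5,268)))
E
```

```text
core px [[55, 42, 31], [55, 42, 31], [54, 42, 31], [52, 40, 27], [57, 47, 39], [101, 95, 93], [117, 112, 112], [117, 111, 111], [116, 111, 111], [117, 111, 112], [117, 111, 112], [117, 111, 112], [118, 112, 112], [117, 111, 109], [114, 90, 68], [110, 82, 56], [70, 53, 37], [53, 39, 28], [54, 42, 29], [53, 41, 30], [57, 45, 36], [88, 80, 75], [118, 112, 113]]
core box [126. 218.] [148. 237.] ((137.11363220214844, 228.0), 11.292265892028809)
disc bg/on 112 143
disc [0.54218309 0.1955686  0.0626693 ]
rail 248 [ 0.66384938 -0.17669842  0.20582761] [ 0.66297548 -0.17661022]
piv (array([ 0.6623, -0.1756,  0.0596]), np.float64(0.0007)) wash (array([ 0.5417, -0.0798,  0.1251]), np.float64(0.0005)) [ 0.5416049  -0.07964876]
tabbox [325. 246.] [335. 262.]
[[0 0 0 0 0 0 0 0 0 0 0 0 0 0 0 0]
 [0 0 0 0 0 0 0 0 0 0 0 0 0 0 0 0]
 [0 0 0 1 0 0 0 0 0 0 0 0 0 0 0 0]
 [0 0 0 1 0 0 0 0 0 0 1 0 0 0 0 0]
 [0 0 1 1 1 1 1 1 1 1 1 0 0 0 0 0]
 [0 1 1 1 1 1 1 1 1 1 1 0 0 0 0 0]
 [0 1 1 1 1 1 1 1 1 1 1 0 0 0 0 0]
 [0 0 1 1 1 1 1 1 1 1 1 0 0 0 0 0]
 [0 0 1 1 1 1 1 1 1 1 1 0 0 0 0 0]
 [0 0 1 1 1 1 1 1 1 1 1 0 0 0 0 0]
 [0 0 1 1 1 1 1 1 1 1 1 1 0 0 0 0]
 [0 0 1 1 1 1 1 1 1 1 1 1 0 0 0 0]
 [0 0 1 1 1 1 1 0 0 0 0 0 0 0 0 0]
 [0 0 0 0 0 1 1 0 0 0 0 0 0 0 0 0]
 [0 0 0 0 0 1 1 0 1 1 1 0 0 0 0 0]
 [0 0 0 0 1 1 1 1 1 1 1 0 0 0 0 0]
 [0 0 0 0 1 1 1 1 1 1 1 0 0 0 0 0]
 [0 0 0 0 0 1 1 1 1 1 1 0 0 0 0 0]
 [0 0 0 0 0 0 1 1 0 0 0 0 0 0 0 0]
 [0 0 0 0 0 0 0 0 0 0 0 0 0 0 0 0]]
tab [ 0.46330276 -0.20722195] (array([ 0.4633, -0.2068,  0.0349]), np.float64(0.0005))
```

Run:
```python
from h import *
T,S=[pickle.load(open(n+"0.pkl","rb")) for n in("top","side")]
i=T["img"].astype(int);m=((i[...,0]>85)&(i[...,0]-i[...,2]>25))
k=np.zeros_like(m);k[212:244,120:152]=1;m&=k;print(m[215:241,123:150].astype(int))
v,u=np.nonzero(m);P=np.array([onz(T,*p,.05) for p in zip(u,v)]);print("mid ring",circ(P),circ(P,.0235))
c=core_mask(S,(155,145,40,40));C=outer(c);print("side",C.min(0),C.max(0))
for cx,cy in[(*circ(P,.0235),)]:
    t=np.linspace(0,6.28,60);q=np.array([proj(S,(cx+.027*np.cos(a),cy+.027*np.sin(a),z)) for a in t for z in(0,.05)]);print("pred",q.min(0),q.max(0))
# mandrel top in top view crop (592-390,98)
print("mandrel",onz(T,115+201.5/3-.3,190+98/3-.3,.089))
```

```text
[[0 0 0 0 0 0 0 0 0 0 0 0 0 0 0 0 0 0 0 0 0 0 0 0 0 0 0]
 [0 0 0 0 0 0 0 0 0 0 0 0 0 0 0 0 0 0 0 0 0 0 0 0 0 0 0]
 [0 0 0 0 0 0 0 0 0 0 0 0 0 0 0 0 0 0 0 0 0 0 0 0 0 0 0]
 [0 0 0 0 0 0 0 0 0 0 0 0 1 1 1 0 0 0 0 0 0 0 0 0 0 0 0]
 [0 0 0 0 0 0 0 0 0 1 1 1 1 1 1 1 1 0 0 0 0 0 0 0 0 0 0]
 [0 0 0 0 0 0 0 1 1 1 1 1 1 1 1 1 1 1 0 0 0 0 0 0 0 0 0]
 [0 0 0 0 0 0 1 1 1 0 0 0 0 0 0 1 1 1 1 1 0 0 0 0 0 0 0]
 [0 0 0 0 0 1 1 1 0 0 0 0 0 0 0 0 0 0 1 1 1 0 0 0 0 0 0]
 [0 0 0 0 1 1 1 0 0 0 0 0 0 0 0 0 0 0 0 1 1 0 0 0 0 0 0]
 [0 0 0 0 1 1 1 0 0 0 0 0 0 0 0 0 0 0 0 1 1 1 0 0 0 0 0]
 [0 0 0 0 1 1 0 0 0 0 0 0 0 0 0 0 0 0 0 0 1 1 0 0 0 0 0]
 [0 0 0 1 1 1 0 0 0 0 0 0 0 0 0 0 0 0 0 0 1 1 0 0 0 0 0]
 [0 0 0 1 1 0 0 0 0 0 0 0 0 0 0 0 0 0 0 0 1 1 0 0 0 0 0]
 [0 0 0 1 1 1 0 0 0 0 0 0 0 0 0 0 0 0 0 0 1 1 0 0 0 0 0]
 [0 0 0 1 1 1 0 0 0 0 0 0 0 0 0 0 0 0 0 0 1 1 0 0 0 0 0]
 [0 0 0 1 1 1 0 0 0 0 0 0 0 0 0 0 0 0 0 1 1 1 0 0 0 0 0]
 [0 0 0 0 1 1 0 0 0 0 0 0 0 0 0 0 0 0 0 1 1 1 0 0 0 0 0]
 [0 0 0 0 1 1 1 0 0 0 0 0 0 0 0 0 0 0 1 1 1 0 0 0 0 0 0]
 [0 0 0 0 0 1 1 1 0 0 0 0 0 0 0 0 0 0 1 1 1 0 0 0 0 0 0]
 [0 0 0 0 0 0 1 1 1 0 0 0 0 0 0 0 1 1 1 1 0 0 0 0 0 0 0]
 [0 0 0 0 0 0 0 1 1 1 1 1 1 1 1 1 1 1 1 0 0 0 0 0 0 0 0]
 [0 0 0 0 0 0 0 0 1 1 1 1 1 1 1 1 1 0 0 0 0 0 0 0 0 0 0]
 [0 0 0 0 0 0 0 0 0 0 1 1 1 1 1 1 0 0 0 0 0 0 0 0 0 0 0]
 [0 0 0 0 0 0 0 0 0 0 0 0 0 0 0 0 0 0 0 0 0 0 0 0 0 0 0]
 [0 0 0 0 0 0 0 0 0 0 0 0 0 0 0 0 0 0 0 0 0 0 0 0 0 0 0]
 [0 0 0 0 0 0 0 0 0 0 0 0 0 0 0 0 0 0 0 0 0 0 0 0 0 0 0]]
mid ring [0.52974658 0.33017004 0.0234647 ] [0.52974716 0.3301674 ]
side [166. 155.] [183. 176.]
pred [165.10464297 155.77713205] [185.04024186 178.7593714 ]
mandrel [0.54304927 0.19344384]
```

Measurements agree with the stated sizes: the ring radius fits at 23.5 mm, and the disc and mandrel centres match within 2 mm. Now I'll pick up the core.

Run:
```python
from h import *
from bench import manip
q=[0,.70711,.70711,0]
manip.move_to([.5298,.3302,.14],q)
print(manip.servo_line([.5298,.3302,.014],speed=.12,stop_force=8))
manip.move_gripper(.045,25);s=manip.sense();print(s["gripper_width"],s["grasp_force"],s["position"],s["ft_force"])
manip.servo_line([.5298,.3302,.125],speed=.15)
manip.servo_line([.5422,.195,.125],speed=.15)
s=manip.sense();print(s["clock"],s["gripper_width"],s["position"],s["joint_positions"])
for n in("top","side"):
    p=manip.snapshot(n);pickle.dump(p,open(n+"1.pkl","wb"));cv2.imwrite(f"pics/{n}1.png",p["img"][:,:,::-1])
f=lambda n,x,y:cv2.resize(cv2.imread(f"pics/{n}1.png")[y:y+130,x:x+130],None,fx=3,fy=3,interpolation=cv2.INTER_CUBIC)
cv2.imwrite("pics/c2.png",np.hstack([f("top",120,160),f("side",140,90)]))
```

```text
False
0.05398486881843852 26.544312299229205 [0.53007605 0.33030834 0.01471009] [-0.48159248 -0.67331679  5.93055275]
5.2 0.05411074341112186 [0.54205665 0.19561535 0.12496039] [1.43034954e-01 5.23393478e-01 1.47748226e+00 2.10151514e-04
 1.14074143e+00 1.42312712e-01]
```

View pics/c2.png

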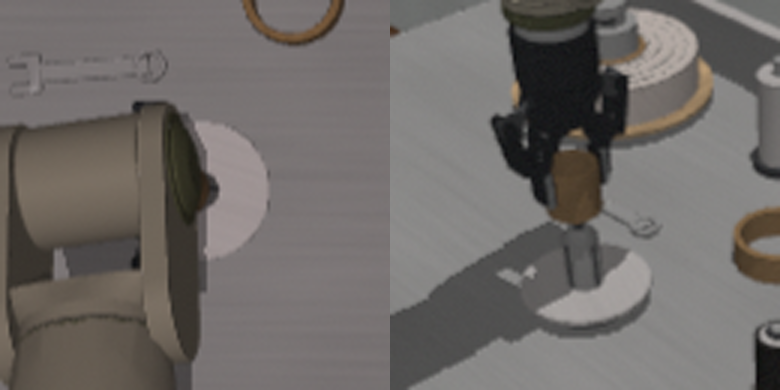

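The side view shows the core gripped upright, centred at about (577,185) in the crop, right over the mandrel at (582,235). Next I'll lower it with a force stop.

Run:
```python
from h import *
from bench import manip
r=manip.servo_line([.5422,.195,.037],speed=.06,stop_force=8)
s=manip.sense();print(r,s["clock"],s["position"],s["ft_force"],s["torque"],s["gripper_width"])
```

```text
True 6.6583 [0.54210143 0.19496393 0.03868057] [-1.59724586 -0.41070858  5.60647446] [-0.05763156  0.21596256  0.03301916] 0.054216436363827024
```

It stopped at TCP z = 0.0387, the expected seated height. I'll release it, move over to the roller, check the seating, and measure the roller and pointer again.

Run:
```python
from h import *
from bench import manip
manip.move_gripper(.08)
manip.servo_line([.5422,.195,.17],speed=.15)
for n in("side",):
    p=manip.snapshot(n)
def q(yaw): 
    a=yaw/2+np.pi/4   # y axis at yaw: 180deg about axis at angle yaw/2+45deg
    return [0,np.cos(a),np.sin(a),0]
piv=np.array([.6625,-.176]);a0=np.arctan2(.0963,-.1209);pos=piv+.155*np.array([np.cos(a0),np.sin(a0)])
for yaw in(a0-np.pi/2,a0+np.pi/2):
    print(yaw,manip.solve_ik([*pos,.18],q(yaw)))
manip.move_to([*pos,.18],q(a0-np.pi/2))
s=manip.sense();print(pos,s["clock"],s["position"],s["eef_rot"],s["gripper_width"],s["ft_force"])
T=manip.snapshot("top");S=manip.snapshot("side");pickle.dump((T,S),open("2.pkl","wb"))
f=lambda p,x,y:cv2.resize(p["img"][y:y+130,x:x+130],None,fx=3,fy=3,interpolation=cv2.INTER_CUBIC)
cv2.imwrite("pics/c3.png",np.hstack([f(T,140,160),f(S,175,130)])[:,:,::-1])
```

```text
0.8981772364945733 [-3.59935697e-01  4.04811889e-01  1.50625541e+00 -4.44089210e-16
  1.23052535e+00 -1.25811293e+00]
4.039769890084367 [-3.59935697e-01  4.04811889e-01  1.50625541e+00 -4.44089210e-16
  1.23052535e+00  1.88347972e+00]
[ 0.54126015 -0.0794293 ] 9.3833 [ 0.54127377 -0.07885414  0.17976916] [-2.33044138e-04  3.30086741e-01  9.43950572e-01  8.85397296e-05] 0.07983726880244639 [-0.03333187 -0.05273672 -0.61645752]
```

View pics/c3.png

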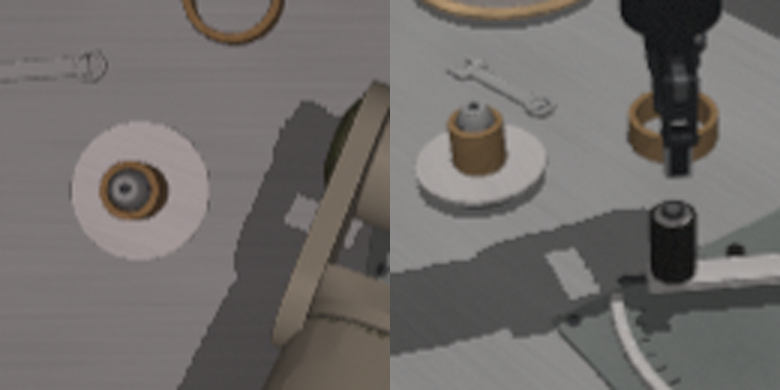

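The core sits flush on the disc, the wide core and wrench are untouched, and the fingers are over the roller (crop 673,210). Now I'll pinch the roller and swing the arm.

```bash
cat >> h.py <<'E'
piv=np.array([.6626,-.1762]);a0=np.deg2rad(141.45)
def pose(a,z=.076,r=.155):
    b=(a-np.pi/2)/2+np.pi/4
    return [*(piv+r*np.array([np.cos(a),np.sin(a)])),z],[0,np.cos(b),np.sin(b),0]
E
python3 - <<'E'
from h import *
from bench import manip
p,q=pose(a0)
print(manip.servo_line(p,q,speed=.1,stop_force=8))
manip.move_gripper(.03,40);s=manip.sense();print(s["gripper_width"],s["grasp_force"],s["position"],s["ft_force"])
if .036<s["gripper_width"]<.044:
    for a in np.linspace(a0,np.deg2rad(188.5),11)[1:]:
        p,q=pose(a);manip.servo_line(p,q,speed=.05)
        s=manip.sense();print(s["ft_force"].round(1),s["gripper_width"].round(4))
    manip.hold(.3);s=manip.sense();print(s["clock"],s["position"],p,s["ft_force"],s["joint_positions"].round(2))
T=manip.snapshot("top");S=manip.snapshot("side");pickle.dump((T,S),open("3.pkl","wb"))
f=lambda p,x,y,w,h:cv2.resize(p["img"][y:y+h,x:x+w],None,fx=4,fy=4,interpolation=cv2.INTER_CUBIC)
cv2.imwrite("pics/c4.png",np.hstack([f(T,280,165,90,130),f(S,235,195,110,130)])[:,:,::-1])
E
```

```text
False
0.038353697096110986 39.880072474479675 [ 0.54188492 -0.07932299  0.07653564] [1.77914492 2.83554412 4.1847304 ]Traceback (most recent call last):
  File "<stdin>", line 9, in <module>
AttributeError: 'float' object has no attribute 'round'
```

Run:
```python
from h import *
from bench import manip
for a in np.linspace(a0,np.deg2rad(188.5),11)[2:]:
    p,q=pose(a);manip.servo_line(p,q,speed=.06)
    s=manip.sense();print(np.round(s["ft_force"],1),round(s["gripper_width"],4))
manip.hold(.3);s=manip.sense();print(s["clock"],s["position"],p,s["ft_force"],np.round(s["joint_positions"],2))
T=manip.snapshot("top");S=manip.snapshot("side");pickle.dump((T,S),open("3.pkl","wb"))
f=lambda p,x,y,w,h:cv2.resize(p["img"][y:y+h,x:x+w],None,fx=4,fy=4,interpolation=cv2.INTER_CUBIC)
cv2.imwrite("pics/c4.png",np.hstack([f(T,280,165,90,130),f(S,235,195,110,130)])[:,:,::-1])
```

```text
[3.1 3.7 5.5] 0.0384
[5.3 3.1 4.3] 0.0385
[6.2 4.  4.1] 0.0384
[7.4 5.5 3.6] 0.0379
[8.8 4.5 4.1] 0.0381
[10.7  6.   3.7] 0.0382
[10.8  9.1  3.5] 0.038
[12.4  9.2  3.3] 0.0381
[12.6 11.   3.8] 0.0382
15.0583 [ 0.51107269 -0.19771614  0.07651119] [np.float64(0.5093025411789028), np.float64(-0.19911045872508965), 0.076] [12.1579399  10.47566304  3.71770843] [-0.58  0.53  1.61  0.    1.   -2.31]
```

View pics/c4.png

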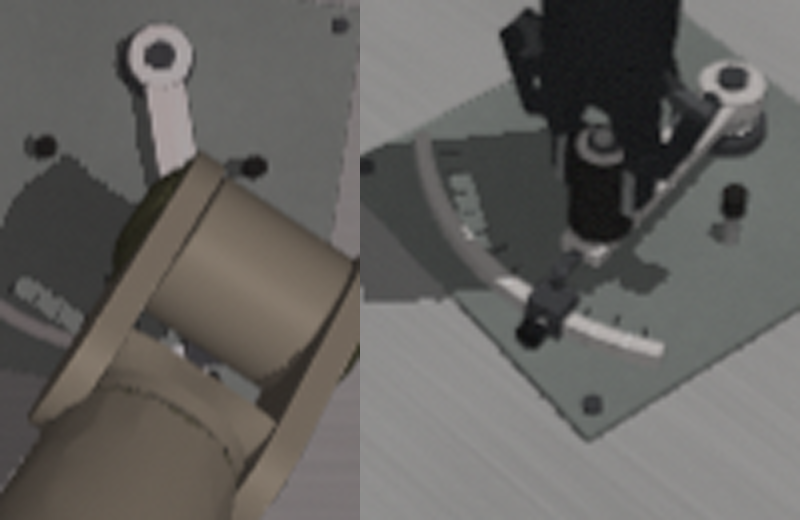

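The arm is swung with the pointer at the tab (side crop: tip about (560,275), tab top about (553,295)). I'll enlarge the tab area with predicted tip pixels to measure the residual.

Run:
```python
from h import *
T,S=pickle.load(open("3.pkl","rb"));S0=pickle.load(open("side0.pkl","rb"))
x,y,w,h,k=262,240,44,46,12
f=lambda s,x,y:cv2.resize(np.clip(s["img"][y:y+h,x:x+w].astype(float)*2.2,0,255).astype(np.uint8),None,fx=k/1.5,fy=k/1.5,interpolation=cv2.INTER_CUBIC)
cv2.imwrite("pics/c5.png",np.hstack([f(S,x,y),f(S0,x,y)])[:,:,::-1])
k/=1.5
for d in(185,187,188,189,190,192):
    a=np.deg2rad(d);u=np.array([np.cos(a),np.sin(a)])
    P=[np.array(proj(S,[*(piv+r*u),z])) for r,z in((.204,.045),(.180,.045),(.204,.032))]
    print(d,[((p-[x,y]+.5)*k-.5).round(0) for p in P])
print("rest tip",proj(S,[*(piv+.204*np.array([np.cos(a0),np.sin(a0)])),.045]))
```

```text
185 [array([136., 188.]), array([187., 142.]), array([136., 218.])]
187 [array([155., 200.]), array([204., 152.]), array([155., 229.])]
188 [array([165., 205.]), array([213., 157.]), array([165., 235.])]
189 [array([175., 211.]), array([221., 161.]), array([174., 240.])]
190 [array([185., 216.]), array([230., 166.]), array([184., 246.])]
192 [array([206., 226.]), array([248., 175.]), array([205., 256.])]
rest tip (np.float64(250.52089903251257), np.float64(224.571204720791))
```

View pics/c5.png

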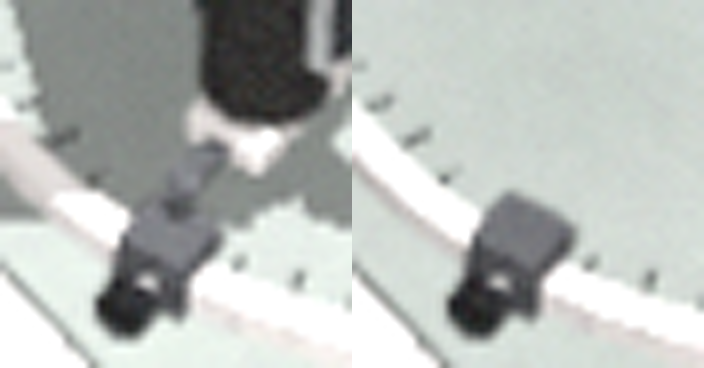

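The pointer's centreline passes through about (182,183) in the left panel, where it should pass through about (193,181), so it is about 2.3 mm short of the tab middle. I'll advance 0.65° and look again.

Run:
```python
from h import *
from bench import manip
p,q=pose(np.deg2rad(189.2));manip.servo_line(p,q,speed=.02);manip.hold(.4)
s=manip.sense();d=np.array(s["position"][:2])-piv;print(s["clock"],np.rad2deg(np.arctan2(*d[::-1]))%360,s["ft_force"],s["gripper_width"])
S=manip.snapshot("side");S1=pickle.load(open("3.pkl","rb"))[1];pickle.dump(S,open("4.pkl","wb"))
x,y,w,h=268,250,28,32
f=lambda s:cv2.resize(np.clip(s["img"][y:y+h,x:x+w].astype(float)*2.5,0,255).astype(np.uint8),None,fx=14,fy=14,interpolation=cv2.INTER_CUBIC)
I=[f(S),f(S1)]
for im in I: # pinhole-predicted radial lines at pointer height
    for dd,c in((187.5,(255,0,0)),(188.3,(0,255,0)),(189.1,(0,0,255))):
        a=np.deg2rad(dd);P=[((np.array(proj(S,[*(piv+r*np.array([np.cos(a),np.sin(a)])),.045]))-[x,y]+.5)*14).astype(int) for r in(.185,.204)]
        cv2.line(im,tuple(map(int,P[0])),tuple(map(int,P[1])),c,1)
cv2.imwrite("pics/c6.png",np.hstack(I)[:,:,::-1])
```

```text
15.8083 188.7509498433809 [12.12919455 11.12595253  4.36001153] 0.03811370520091235
```

View pics/c6.png

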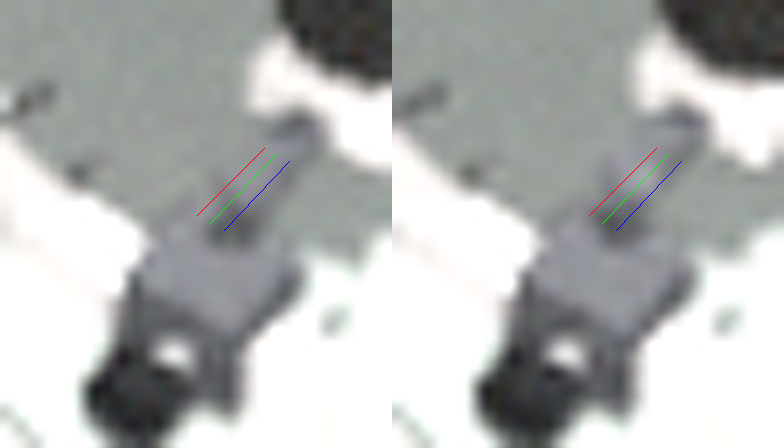

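The pointer line passes through about (227,210). The tab's centre raised to pointer height projects to about (225,209), so the pointer is centred to within about 1 mm. The core is seated and the grip is steady, so I'll hand it in.

```bash
python3 -c "
from bench import manip
print(manip.sign_off())"
```

```text
the job is handed in; nothing more can be done
None
```

The job is handed in: the narrow core is seated on the spindle disc, and the gripper is holding the dancer arm with its pointer over the middle of the tab, to within about 1 mm by camera; the arm never went near the tape roll, and the wide core and wrench looked undisturbed after the core was placed.

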